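# Release the latched mode key on the tube roller mixer

### The arm

A 6-joint arm with a two-finger parallel gripper is mounted at the origin on the work surface. World frame = base frame: x ahead of the robot, y to its left, z up, the work surface at z = 0. Lengths are in mm, angles in degrees, forces in N, time in s.
With the tool pointing down it reaches from about 350 to 975 mm from the base axis. Payload 17.4 kg.
Tool frame: the origin (TCP) lies between the finger pads; the fingertips stand 17 mm ahead of it and the grasp point (between the pads) lies 2 mm behind it; z points along the fingers, y is the line along which they close (so a half turn about z gives the same grasp; the last joint's range is limited). The gripper opens to 85 mm and grips with 20 to 120 N. Pads are 22 mm wide; open, the fingers measure 114 mm over their backs; the gripper's body (76 mm by 85 mm) begins 54 mm behind the grasp point. The pads swing forward as they close: fully open they stand 13 mm farther back than shut.
Start: joints at [66.646, 6.646, 82.598, -0, 90.757, -2.166], TCP at [243.973, 629.373, 248.303] pointing down, gripper open.
Joint ranges: [-162.19, 162.19], [-47.58, 125.68], [4.15, 143.07], [-65.23, 245.23], [0.69, 171.88], [-170.13, 170.13]. Speed limits (degrees/s): [108.29, 108.29, 127.2, 180, 180, 180].

### API

Orientations are given as [roll, pitch, yaw] about the fixed x, y, z axes, in that order (R = Rz(yaw) Ry(pitch) Rx(roll)).
In Python, from cell import bot gives the robot as it stands.
- The arm moves only by the tool jog_arm, never from a script. Its arguments are lists of equal length, an entry for each row: "offset": the shift along the world's x, y, z in m, a list of three; "roll": the turn about the world's z in rad. In form: {"offset": [[dx, dy, dz], ...], "roll": [roll, ...]}. A call has exactly 5 rows; each row shifts and turns the commanded pose from where the row before left it; what a row does not reach is not made up. A row lasts 1/10 s, in which the tool goes at most 50 mm and 8.59 degrees, less where a joint would pass 70% of its speed; a pose out of reach is approached as far as the arm can. A call with a gripper value outside its range is refused whole. "jaw" is the finger opening in m, from 0 to 0.0854, set as the call begins (left out, the last holds). The fingers move at their own pace and stop on an object; "grip_force" is the grip in N (left out, the last holds). Time passes only in rows, so rows that do not move let the fingers close, or fill a call up. It gives the time, the measured TCP pose, the force, the opening and the grip force at its end, in the units of the state.
- bot.read_state(): the state, without advancing time (a new reading comes with each control period).
- bot.snapshot(name): name is "scene" or "top" or "wrist"; returns a dict with "image" (480x640x3 uint8, red, green, blue), "z_map" (480x640 float32, mm along the optical axis (not along the pixel's ray), 0 where there is no reading), "K" (3x3 intrinsics, pixels), "R" (3x3) and "t" (3): a world point X has camera coordinates R X + t. Camera axes: x right, y down, z forward; pixel columns grow to the right and rows downward; lengths in mm; the calibration is good to about 2 mm. A picture is of the moment at which its call begins.
- bot.close_job(): hands the job in; it is judged then, once.
The state is a dict: "time": time; "qpos": joint angles; "dq": joint speeds; "joint_efforts": joint torques, N m; "ee_pos": TCP position; "eef_rot": TCP orientation; "contact_force": force on the tool from outside, world axes, zero at the start; "wrist_torque": the same for the moment, N m; "grip_width": opening from 0.0 (shut) to 1.0 (fully open); "grip_force": force on a finger pad.
Only numpy, scipy, OpenCV 4.12 (cv2) and the standard library are available. Lean on these libraries where they do the work, as an engineer would, in place of code of your own. Each camera call takes 0.05 s, during which the arm holds its last target. There are 200 camera calls.

### The job

One of the four mode keys on the tube roller mixer was left latched down. With closed fingertips tap all four keys lightly, one after another from the robot's left end of the row to its right end, to feel which one is latched; then press that key on down until it unlatches, and let it come up, so that all four keys stand fully up. Do not push any of the other three down far enough to switch it, do not pick anything up, and leave the tubes and other things around where they are.

Things in the scene. Friction and masses are not known exactly. Their poses are not given: they have to be found in the camera images.
- mixer: white bench tube roller mixer, fixed, 220 (x) x 320 (y) mm. Origin: centre of its underside, on the bench; z up, +y along the key row to the robot's left, +x away from the robot (yaw within 0.3 rad). Flat key deck 70 mm above the bench. Behind the keys, from mixer x = -6 mm on, black rollers along y, tops 26 mm above the deck, end plates 32 mm; tubes lying on them reach 36 mm above the deck.
- key_row (a point): middle of the key row, on the deck (70 mm above the bench), axes as the mixer's, fixed. The four key centres lie at y = +75, +25, -25, -75 mm from it. A key that is up has its top 24 mm above the deck; the latched one rests 6 mm lower, 18 mm above the deck. Each key moves straight down, at most 13 mm from up, against a spring: about 2 N to start it, plus 0.6 N per mm.
- key_a: one of four identical grey keys in the row, cap 36 (mixer x) x 26 (mixer y) mm. Origin: centre of its flat TOP face, moves with the key; axes as the mixer's. The letter says nothing of its place in the row. A free key yields from about 2 N (4 N: 3 mm down) and springs back; 8 mm down (about 7 N) it would switch.
- key_b: one of four identical grey keys in the row, cap 36 (mixer x) x 26 (mixer y) mm. Origin: centre of its flat TOP face, moves with the key; axes as the mixer's. The letter says nothing of its place in the row. The latched key does not yield below about 5.5 N.
- key_c: one of four identical grey keys in the row, cap 36 (mixer x) x 26 (mixer y) mm. Origin: centre of its flat TOP face, moves with the key; axes as the mixer's. The letter says nothing of its place in the row.
- key_d: one of four identical grey keys in the row, cap 36 (mixer x) x 26 (mixer y) mm. Origin: centre of its flat TOP face, moves with the key; axes as the mixer's. The letter says nothing of its place in the row. Unlatching comes 9 to 10 mm below the up height (3 to 4 mm below where the latched key rests, about 8.5 N; stop at 13 mm, 10 N); then the key follows the finger up.
- roller_tube_1: capped blood tube, 100 mm long, 15 mm thick, lying along y on the mixer's rollers, to stay there. Origin: on its axis, at its bottom end.
- roller_tube_2: the same kind of tube on the rollers, farther from the robot. Origin: on its axis, at its bottom end.
- vial: small white vial, 20 mm across, 38 mm tall, standing loose on the key deck at one end of the row, 55 mm from the last key's centre. Origin: centre of its underside.
- marker: marker pen, 125 x 12 x 12 mm, lying on the bench in front of the mixer. Origin: centre of its underside; its length is its y axis.
- rack_tube_1: capped blood tube, 100 mm tall, standing in the white rack on the robot's left, its top 110 mm above the bench. Origin: centre of its underside.
- rack_tube_2: the same kind of tube in another hole of the rack. Origin: centre of its underside.
- bottle: white bottle, 66 mm across, 170 mm tall, standing on the robot's right. Origin: centre of its underside.
- cup: clear specimen cup with a screw lid, 60 mm across, 65 mm tall, standing on the robot's right. Origin: centre of its underside.

How it is judged (in metres and radians):
On the way, in this order (a step that is already met when the one before it is completed fails the run):
1. the leftmost key of the row is tapped (((contact force between the fingers and key_a above 0.5 N and y of key_a in the frame of mixer between 0.05 and 0.1 m) or (contact force between the fingers and key_b above 0.5 N and y of key_b in the frame of mixer between 0.05 and 0.1 m) or (contact force between the fingers and key_c above 0.5 N and y of key_c in the frame of mixer between 0.05 and 0.1 m) or (contact force between the fingers and key_d above 0.5 N and y of key_d in the frame of mixer between 0.05 and 0.1 m))), for 0.02 s.
2. the second key of the row is tapped (((contact force between the fingers and key_a above 0.5 N and y of key_a in the frame of mixer between 0 and 0.05 m) or (contact force between the fingers and key_b above 0.5 N and y of key_b in the frame of mixer between 0 and 0.05 m) or (contact force between the fingers and key_c above 0.5 N and y of key_c in the frame of mixer between 0 and 0.05 m) or (contact force between the fingers and key_d above 0.5 N and y of key_d in the frame of mixer between 0 and 0.05 m))), for 0.02 s.
3. the third key of the row is tapped (((contact force between the fingers and key_a above 0.5 N and y of key_a in the frame of mixer between -0.05 and 0 m) or (contact force between the fingers and key_b above 0.5 N and y of key_b in the frame of mixer between -0.05 and 0 m) or (contact force between the fingers and key_c above 0.5 N and y of key_c in the frame of mixer between -0.05 and 0 m) or (contact force between the fingers and key_d above 0.5 N and y of key_d in the frame of mixer between -0.05 and 0 m))), for 0.02 s.
4. the rightmost key of the row is tapped (((contact force between the fingers and key_a above 0.5 N and y of key_a in the frame of mixer between -0.1 and -0.05 m) or (contact force between the fingers and key_b above 0.5 N and y of key_b in the frame of mixer between -0.1 and -0.05 m) or (contact force between the fingers and key_c above 0.5 N and y of key_c in the frame of mixer between -0.1 and -0.05 m) or (contact force between the fingers and key_d above 0.5 N and y of key_d in the frame of mixer between -0.1 and -0.05 m))), for 0.02 s.
5. the latched key is pressed, unlatches and comes up (z of key_c in the frame of mixer above 0.0915 m), for 0.2 s.
At the end, for the whole second after the job is handed in: all four keys stand up (tops within 2.5 mm of their full height) and every tube, the vial, marker, bottle and cup are within 30 mm of where they began (z of each of key_a, key_b, key_c, key_d in the frame of mixer above 0.0915 m and distance of each of roller_tube_1, roller_tube_2, vial, marker, rack_tube_1, rack_tube_2, bottle, cup from where it was at the start of the episode below 0.03 m); the robot touches nothing.
It fails at once if a free key is pushed 8 mm or more down, so that it switches (z of any of key_a, key_b, key_d in the frame of mixer below 0.086 m).
It fails at once if something standing around is lifted, carried or knocked 30 mm or more away (distance of any of roller_tube_1, roller_tube_2, vial, marker, rack_tube_1, rack_tube_2, bottle, cup from where it was at the start of the episode above 0.03 m).
It also fails if it takes over 45 s, if anything falls off the work surface, if the arm or the gripper's body presses on something with over 40 N, if the wrist force passes 120 N, or if a joint passes its speed limit or range.

## Working session

There is one attempt and no reset: what is moved stays moved. The work goes in short steps, Python scripts to look and compute and a tool call to move; the robot and the scene stay as the last step left them, time stands still between calls to the robot, and variables do not carry over. Pictures are saved under pics/ and viewed, at most 10 in all, crops included, and the job is handed in when it is done.

Besides the shell and the picture viewer there is one more tool, called after "Emit:" as name([rows], argument=value, ...), one row to a line, values as JSON. jog_arm: Moves the arm, as the interface text tells. Its arguments: {"type":"object","properties":{"offset":{"type":"array","items":{"type":"array","items":{"type":"number"}}},"roll":{"type":"array","items":{"type":"number"}},"jaw":{"type":"number"},"grip_force":{"type":"number"}},"required":["offset","roll"]}

```bash
mkdir -p pics; python3 - <<'E'
from cell import bot
import cv2,numpy as np
for n in("top","scene"):
    s=bot.snapshot(n);cv2.imwrite(f"pics/{n}0.png",s["image"][...,::-1]);np.savez(f"pics/{n}0.npz",**s)
print(bot.read_state())
E
```

```text
{'time': 0.1, 'qpos': array([ 6.66478983e+01,  6.67148290e+00,  8.26310431e+01,  1.71674790e-03,
        9.07553684e+01, -2.16655484e+00]), 'dq': array([-0.07379483, -0.0440878 , -0.15380126,  0.01479101, -0.01695977,
        0.03696506]), 'joint_efforts': array([ 2.33043516e-03, -7.33671284e+01, -6.33791900e+01, -6.85763280e-05,
        5.17288892e-03,  2.22825236e-05]), 'ee_pos': array([243.89067631, 629.24600551, 247.64421656]), 'eef_rot': array([-1.79942212e+02, -3.90406164e-03,  1.58814473e+02]), 'contact_force': array([-0.73909742, -0.57411957,  0.22479543]), 'wrist_torque': array([-0.02955933,  0.02270101, -0.03378578]), 'grip_force': 0.0, 'grip_width': 1.0021687612970647}
```

View pics/top0.png

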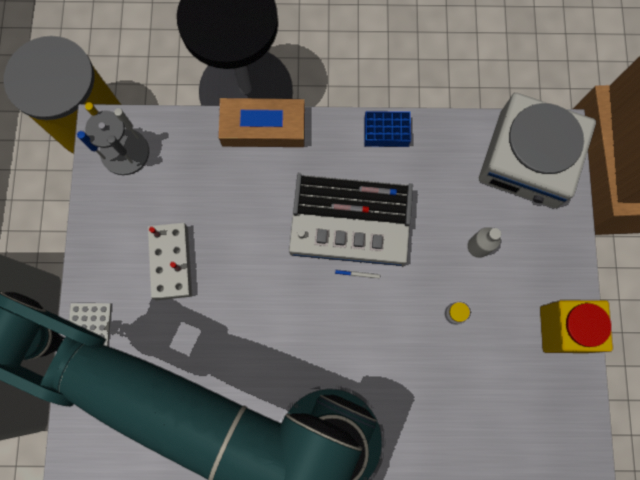

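The top view shows the mixer with keys at about (322,236), (340,238), (359,240) and (377,242). The vial is at the left end (302,234), the marker in front and the rack on the left.

```bash
cat > h.py <<'E'
import numpy as np
def world(s):
    v,u=np.mgrid[:480,:640];z=s["z_map"]
    c=np.stack([(u-s["K"][0,2])/s["K"][0,0]*z,(v-s["K"][1,2])/s["K"][1,1]*z,z],-1)
    return (c-s["t"])@s["R"]
E
python3 - <<'E'
from h import *
import cv2
s=np.load("pics/top0.npz");W=world(s)
roi=np.zeros((480,640),bool);roi[222:254,292:400]=1
m=roi&(W[...,2]>80)&(W[...,2]<130)
n,l,st,c=cv2.connectedComponentsWithStats(m.astype(np.uint8))
P=[]
for i in range(1,n):
    if st[i,4]>15:
        p=W[l==i];print(st[i],c[i].round(1),np.median(p,0).round(1),p.min(0).round(1),p.max(0).round(1))
d=roi&(abs(W[...,2]-70)<5);p=W[d]
print("deck z",np.median(p[:,2]))
w=W[(W[...,2]>60)&(W[...,2]<110)];
mm=((W[...,2]>55)&(W[...,2]<115));mm[:165]=0;mm[275:]=0;mm[:,:280]=0;mm[:,425:]=0
q=W[mm][:,:2].astype(np.float32);print(cv2.minAreaRect(q))
for u,v in((322,236),(340,238),(359,240),(377,242)):print(W[v,u].round(1))
for u,v in((302,234),(357,274),(156,231),(176,266),(487,240),(459,312)):print("o",W[v,u].round(1))
E
```

```text
[298 229   7   9  54] [301.1 233. ] [541.6  81.5 108.8] [533.7  73.6  82.7] [552.6  89.8 117.6]
[317 229  12  15 136] [321.7 235.4] [538.7  25.9  94.6] [520.6   9.5  80.2] [557.2  39.2 103.9]
[335 230  11  15 136] [340.1 237.1] [534.6 -22.4  94.7] [518.  -36.3  80.1] [556.  -9. 104.]
[354 231  11  16 140] [358.6 238.8] [530.3 -72.8  94.6] [512.5 -86.5  80.1] [554.8 -59.5 103.5]
[372 234  11  14 129] [377.1 240.8] [ 526.8 -122.2   88.5] [ 508.5 -136.    80.5] [ 546.7 -108.1   99.6]
deck z 70.59890181596361
((596.23779296875, -53.695587158203125), (320.9705505371094, 223.10113525390625), 85.05958557128906)
[537.2  25.8  94.1]
[532.1 -22.4  94.5]
[526.9 -73.1  95.5]
[ 523.2 -121.8   89.2]
o [538.9  79.  108.9]
o [448.4 -72.8  11.1]
o [548.8 472.2  86.2]
o [451.4 410.  100.4]
o [ 522.6 -406.   129.4]
o [ 340.  -340.    65.6]
```

View pics/scene0.png

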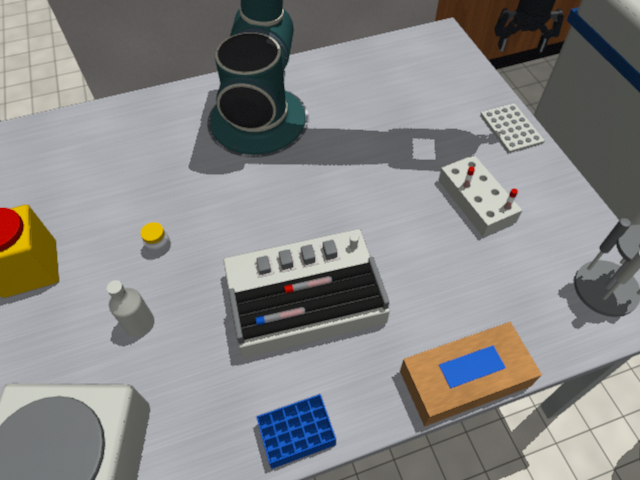

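Emit:
jog_arm([
  [0.0195,-0.0402,0],
  [0.0195,-0.0402,0],
  [0.0195,-0.0402,0],
  [0.0195,-0.0402,0],
  [0.0195,-0.0402,0],
], roll=[0.0193,0.0193,0.0193,0.0193,0.0193], jaw=0)

```text
time: 0.6
ee_pos: [341.8, 426.7, 248.0]
eef_rot: [-180.0, -0.0, 164.4]
contact_force: [1.3, -0.3, -0.4]
grip_width: 0.146
grip_force: 0.0
```

Emit:
jog_arm([
  [0.0195,-0.0402,0],
  [0.0195,-0.0402,0],
  [0.0195,-0.0402,0],
  [0.0195,-0.0402,0],
  [0.0195,-0.0402,0],
], roll=[0.0193,0.0193,0.0193,0.0193,0.0193])

```text
time: 1.1
ee_pos: [439.3, 225.6, 248.2]
eef_rot: [180.0, 0.0, 169.9]
contact_force: [1.1, 1.0, -0.5]
grip_width: 0.001
grip_force: 0.0
```

Emit:
jog_arm([
  [0.0195,-0.0402,0],
  [0.0195,-0.0402,0],
  [0.0195,-0.0402,0],
  [0.0195,-0.0402,0],
  [0,0,0],
], roll=[0.0193,0.0193,0.0193,0.0193,0.0193])

```text
time: 1.6
ee_pos: [518.2, 62.7, 247.7]
eef_rot: [-179.9, -0.0, 175.2]
contact_force: [-0.7, 0.0, 0.4]
grip_width: -0.001
grip_force: 0.0
```

Emit:
jog_arm([
  [0.0095,-0.0185,-0.02],
  [0.0095,-0.0185,-0.03],
  [0,0,-0.04],
  [0,0,-0.03],
  [0,0,-0.01],
], roll=[0,0,0,0,0])

```text
time: 2.1
ee_pos: [534.4, 29.9, 114.9]
eef_rot: [-180.0, -0.3, 175.4]
contact_force: [0.4, 0.1, -0.5]
grip_width: -0.001
grip_force: 0.0
```

```bash
python3 - <<'E'
from cell import bot
import cv2,numpy as np
from h import world
for n in("top","wrist"):
    s=bot.snapshot(n);cv2.imwrite(f"pics/{n}1.png",s["image"][...,::-1])
    if n=="top": cv2.imwrite("pics/top1c.png",cv2.resize(s["image"][170:280,280:430,::-1],None,fx=5,fy=5))
print(bot.read_state()["ee_pos"],bot.read_state()["contact_force"])
E
```

```text
[535.3645754   29.94968662 117.37415108] [-0.59631744 -0.29304478  0.80235758]
```

View pics/wrist1.png

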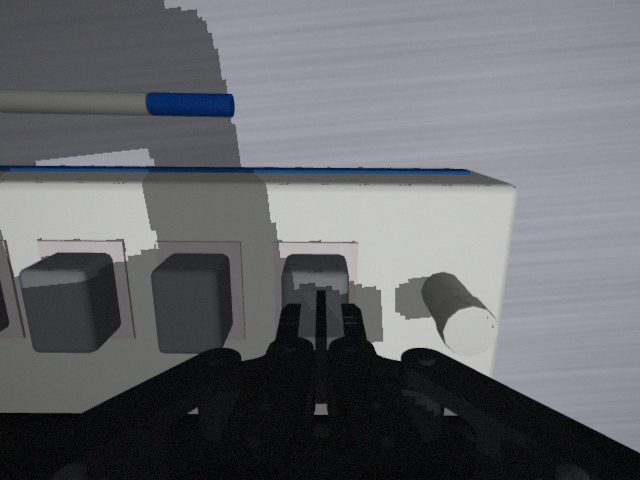

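The fingertips (320,300) are above the leftmost key (315,280), about 3 mm too far left. I'll correct that and go down gently.

Emit:
jog_arm([
  [0.002,-0.003,-0.003],
  [0,-0.001,-0.002],
  [0,0,-0.002],
  [0,0,0],
  [0,0,0],
], roll=[0,0,0,0,0])

```text
time: 2.7
ee_pos: [538.1, 25.6, 111.6]
eef_rot: [180.0, 0.0, 175.4]
contact_force: [-0.6, -0.3, 0.5]
grip_width: 0.001
grip_force: 0.0
```

Emit:
jog_arm([
  [0,0,-0.001],
  [0,0,-0.001],
  [0,0,0],
  [0,0,0],
  [0,0,0],
], roll=[0,0,0,0,0])

```text
time: 3.2
ee_pos: [538.1, 25.6, 109.5]
eef_rot: [180.0, 0.0, 175.4]
contact_force: [0.1, 0.5, 3.1]
grip_width: -0.0
grip_force: 1.5
```

The leftmost key is free: it touched at its full height with about 3 N. Next is key 2.

Emit:
jog_arm([
  [0,0,0.012],
  [-0.002,-0.025,0],
  [-0.002,-0.025,0],
  [0,0,-0.004],
  [0,0,-0.003],
], roll=[0,0,0,0,0])

```text
time: 3.7
ee_pos: [533.9, -24.6, 114.5]
eef_rot: [180.0, -0.0, 175.3]
contact_force: [-0.3, -0.6, -0.5]
grip_width: 0.001
grip_force: 0.0
```

Emit:
jog_arm([
  [0,0,-0.002],
  [0,0,-0.002],
  [0,0,-0.001],
  [0,0,0],
  [0,0,0],
], roll=[0,0,0,0,0])

```text
time: 4.2
ee_pos: [534.1, -24.1, 109.5]
eef_rot: [180.0, 0.0, 175.4]
contact_force: [-0.6, 2.0, 2.2]
grip_width: -0.002
grip_force: 1.5
```

Key 2 is also free, at full height with about 2 to 3 N. Next is key 3.

Emit:
jog_arm([
  [0,0,0.012],
  [-0.002,-0.025,0],
  [-0.002,-0.025,0],
  [0,0,-0.004],
  [0,0,-0.003],
], roll=[0,0,0,0,0])

```text
time: 4.7
ee_pos: [530.0, -74.8, 114.7]
eef_rot: [-180.0, 0.0, 175.3]
contact_force: [-0.1, 0.0, -0.8]
grip_width: 0.004
grip_force: 0.0
```

Emit:
jog_arm([
  [0,0,-0.002],
  [0,0,-0.002],
  [0,0,-0.001],
  [0,0,0],
  [0,0,0],
], roll=[0,0,0,0,0])

```text
time: 5.2
ee_pos: [530.1, -74.1, 109.5]
eef_rot: [180.0, 0.0, 175.4]
contact_force: [-0.4, 2.5, 3.1]
grip_width: 0.002
grip_force: 1.5
```

Key 3 is free as well. Key 4 is next; the depth map shows it about 6 mm lower.

Emit:
jog_arm([
  [0,0,0.012],
  [-0.002,-0.025,0],
  [-0.002,-0.024,0],
  [0,0,-0.004],
  [0,0,-0.003],
], roll=[0,0,0,0,0])

```text
time: 5.7
ee_pos: [526.0, -123.7, 114.6]
eef_rot: [-180.0, 0.0, 175.3]
contact_force: [-0.1, 0.2, -0.7]
grip_width: -0.0
grip_force: 0.0
```

Emit:
jog_arm([
  [0,0,-0.002],
  [0,0,-0.002],
  [0,0,-0.001],
  [0,0,0],
  [0,0,0],
], roll=[0,0,0,0,0])

```text
time: 6.2
ee_pos: [526.0, -123.2, 109.3]
eef_rot: [-180.0, -0.0, 175.4]
contact_force: [0.3, -0.4, 0.4]
grip_width: 0.002
grip_force: 0.0
```

There's no contact at 109.3, so key 4 sits lower. I'll continue down to feel it.

Emit:
jog_arm([
  [0,0,-0.002],
  [0,0,-0.0015],
  [0,0,-0.001],
  [0,0,0],
  [0,0,0],
], roll=[0,0,0,0,0])

```text
time: 6.7
ee_pos: [526.0, -123.4, 105.1]
eef_rot: [180.0, 0.0, 175.4]
contact_force: [-2.0, 2.2, 4.6]
grip_width: 0.002
grip_force: 2.2
```

Emit:
jog_arm([
  [0,0,-0.001],
  [0,0,0],
  [0,0,0],
  [0,0,0],
  [0,0,0],
], roll=[0,0,0,0,0])

```text
time: 7.2
ee_pos: [526.0, -123.4, 104.1]
eef_rot: [180.0, 0.0, 175.4]
contact_force: [-4.5, 1.3, 5.9]
grip_width: 0.001
grip_force: 3.0
```

It's latched: contact at 88 mm, stiff at about 6 N. I'll press to roughly 11 mm below the up height and then release.

Emit:
jog_arm([
  [0,0,-0.001],
  [0,0,-0.001],
  [0,0,-0.001],
  [0,0,-0.0015],
  [0,0,0],
], roll=[0,0,0,0,0])

```text
time: 7.7
ee_pos: [526.0, -123.4, 99.8]
eef_rot: [-180.0, 0.0, 175.4]
contact_force: [-5.3, 0.6, 8.7]
grip_width: 0.003
grip_force: 4.4
```

Emit:
jog_arm([
  [0,0,0],
  [0,0,0.003],
  [0,0,0.003],
  [0,0,0.003],
  [0,0,0],
], roll=[0,0,0,0,0])

```text
time: 8.2
ee_pos: [526.1, -123.5, 108.7]
eef_rot: [-180.0, 0.0, 175.4]
contact_force: [-0.8, 0.7, 3.3]
grip_width: -0.002
grip_force: 1.7
```

At 108.7 the key still presses up with 3.3 N, so it unlatched and followed the finger. I'll lift clear and check.

Emit:
jog_arm([
  [0,0,0.005],
  [0,0,0.02],
  [0,0,0.04],
  [-0.03,0,0.04],
  [-0.04,0,0.03],
], roll=[0,0,0,0,0])

```text
time: 8.7
ee_pos: [455.8, -123.4, 245.2]
eef_rot: [-180.0, 0.0, 175.4]
contact_force: [0.8, -0.4, 1.6]
grip_width: 0.0
grip_force: 0.0
```

Emit:
jog_arm([
  [-0.04,0,0.03],
  [-0.03,0,0],
  [0,0,0],
  [0,0,0],
  [0,0,0],
], roll=[0,0,0,0,0])

```text
time: 9.2
ee_pos: [386.4, -123.4, 272.9]
eef_rot: [180.0, -0.0, 175.4]
contact_force: [-0.4, -0.6, 0.7]
grip_width: 0.003
grip_force: 0.0
```

```bash
python3 - <<'E'
from cell import bot
from h import *
import cv2
st=bot.read_state();print(st["ee_pos"],st["contact_force"])
for n in("scene","wrist"):
    s=bot.snapshot(n);cv2.imwrite(f"pics/{n}2.png",s["image"][...,::-1]);W=world(s)
    for c in((538,25.5),(534,-24),(530,-74),(526,-123)):
        m=(np.hypot(W[...,0]-c[0],W[...,1]-c[1])<9)&(abs(W[...,2]-90)<12);print(n,c,m.sum(),np.median(W[m][:,2]) if m.any() else None)
E
```

```text
[ 386.3977581  -123.42363898  272.85219195] [-0.41118069 -0.58436911  0.68986157]
scene (538, 25.5) 43 93.4131173589145
scene (534, -24) 47 93.12663691559382
scene (530, -74) 46 93.15456788232062
scene (526, -123) 46 93.0490280193614
wrist (538, 25.5) 309 94.05922003456878
wrist (534, -24) 0 None
wrist (530, -74) 0 None
wrist (526, -123) 0 None
```

View pics/scene2.png

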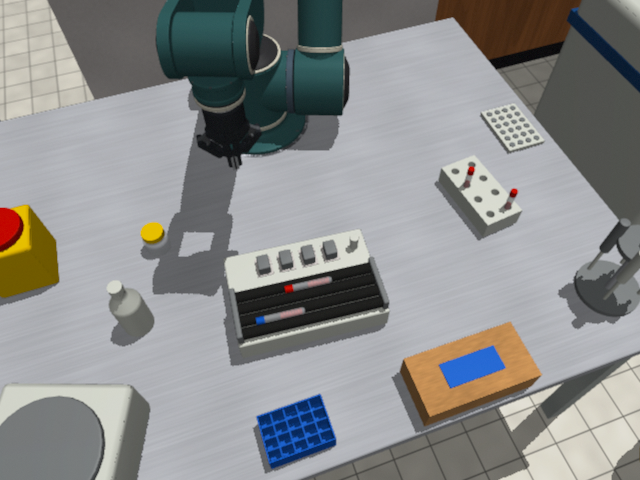

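The four keys (264–330, 250–264) now stand at the same height. The vial (353,241), tubes and other objects are where they were, and the arm is clear.

```bash
python3 -c "
from cell import bot
print(bot.close_job())"
```

```text
the job is handed in; nothing more can be done
None
```

I tapped all four keys from left to right and found the rightmost one latched; pressing it down released it, all four keys now stand fully up, nothing else looks moved, and the job is handed in.

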